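# Thin sleeve onto the balance pan

## Task

Weigh the tall thin-walled aluminium sleeve: pick it from the row of three specimens on the paper mat and stand it upright in the middle of the balance's round steel pan, then let go. The sleeve dents easily, so grip it lightly (no more than about 10 N on each side) and set it down softly: do not drop it, and do not load the pan with more than about 10 N. Leave the other two specimens where they stand.

Things in the scene. Friction and masses are not known exactly. Their poses are not given: they have to be found in the camera images.
- sleeve_mid (a point): the tall specimen: a plain aluminium tube, open at both ends, standing upright; 50 mm outer diameter, 3 mm wall, 64 mm high, about 80 g. The point is its centre, on the axis and half-way up (32 mm above its foot); z is the tube's axis
- band_mid (a point): a short aluminium ring of the same 50 mm outer diameter but only 22 mm high, standing in the same row; the point is its centre. To be left alone
- slug_mid (a point): a solid aluminium cylinder, 50 mm diameter, 45 mm high, closed on top, standing in the same row; the point is its centre. To be left alone. The three specimens stand in one straight row in any order, about 100 mm from centre to centre, on a 2 mm paper mat; two 26 mm wide, 46 mm high amber vials with black caps stand beside the row on the mat's far side, about 100 mm from the row's line and opposite the gaps
- pan_top (a point): centre of the upper face of the balance's round steel pan, 120 mm in diameter, z upward, about 64 mm above the table; the balance is a low white box (260 by 200 by 50 mm) with a dark display at its front. The pan is sprung: it sinks about 1 mm per newton for 6 mm, then meets a hard stop. (The taller white box with a square white plate and two knobs at the back is a stirrer, not the balance)
Things that resemble listed ones, but are neither listed nor needed, are in the scene too. Leave any green or yellow look-alike of the part that bears sleeve_mid alone.

How it is judged:
By the outcome, as a careful person would: the job done as asked, in the order asked, and still so for the second after the job is handed in, with the robot touching nothing.
It also fails if it takes over 45 s, if anything falls off the work surface, if the arm or the gripper's body presses on something with over 40 N, if the wrist force passes 120 N, or if a joint passes its speed limit or range.

## Robot

A 6-joint arm with a two-finger parallel gripper is mounted at the origin on the work surface. World frame = base frame: x ahead of the robot, y to its left, z up, the work surface at z = 0. Lengths are in m, angles in rad, forces in N, time in s.
With the tool pointing down it reaches from about 0.35 to 0.775 m from the base axis. Payload 7.3 kg.
Tool frame: the origin (TCP) lies at the very end of the fingers, on their centre line; the grasp point (between the pads) lies 19 mm behind it; z points along the fingers, y is the line along which they close (so a half turn about z gives the same grasp; the last joint's range is limited). The gripper opens to 92 mm and grips with 3 to 60 N. Pads are 19 mm wide; open, the fingers measure 130 mm over their backs; the gripper's body (75 mm by 190 mm) begins 47 mm behind the grasp point.
Start: joints at [-1.391, 0.342, 1.524, -0, 1.275, -0.146], TCP at [0.168, -0.497, 0.227] pointing down, gripper open.
Joint ranges: [-2.53, 2.53], [-0.77, 2.02], [0.04, 2.7], [-1, 4.14], [0.28, 2.66], [-3.11, 3.11]. Speed limits (rad/s): [2.57, 2.57, 3.14, 3.14, 3.14, 3.14].

## Interface

Orientations are given as [roll, pitch, yaw] about the fixed x, y, z axes, in that order (R = Rz(yaw) Ry(pitch) Rx(roll)).
In Python, from cell import robot gives the robot as it stands. The module is installed in compiled form; this text tells all that it offers.
- The arm moves only by the tool arm_command, never from a script. Its argument "moves" is a list of rows, each a list of 3 entries, a list of its own where there are three numbers: the shift along the tool's x, y, z in m, then the turn, a rotation vector about the tool's x, y, z in rad, then the finger opening in m, from 0 to 0.0918. In form: [[[dx, dy, dz], [ax, ay, az], claw], ...]. A call has exactly 5 rows; each row is the pose to reach, as a shift and turn from the pose commanded when the call began, along the tool's axes at that moment; what a row does not reach only later rows make up. A row lasts 1/10 s, in which the tool goes at most 50 mm and 8.59 degrees, less where a joint would pass 70% of its speed; a pose out of reach is approached as far as the arm can. A call with a gripper value outside its range is refused whole. The fingers move at their own pace and stop on an object; "squeeze" is the grip in N (left out, the last holds). Time passes only in rows, so rows that repeat a pose let the fingers close, or fill a call up. It gives the time, the measured TCP pose, the force, the opening and the grip force at its end, in the units of the state.
- robot.observe(): the state, without advancing time (a new reading comes with each control period).
- robot.read_camera(name): name is "side" or "top"; returns the picture (420x560x3 uint8, red, green, blue); there is no depth.
- robot.camera_model(name): a dict with "fx", "fy", "cx", "cy" (pixels), "R" (3x3) and "t" (3): a world point X has camera coordinates R X + t. Camera axes: x right, y down, z forward; pixel columns grow to the right and rows downward; lengths in m; the calibration is good to about 2 mm. A picture is of the moment at which its call begins. camera_model takes no time and is no camera call.
- robot.hand_in(): hands the job in; it is judged then, once.
The state is a dict: "time": time; "qpos": joint angles; "qvel": joint speeds; "joint_efforts": joint torques, N m; "tool_pos": TCP position; "tool_rot": TCP orientation; "contact_force": force on the tool from outside, world axes, zero at the start; "torque": the same for the moment, N m; "opening": finger opening in m; "grip_force": force on a finger pad.
Only numpy, scipy, OpenCV 4.12 (cv2) and the standard library are available. Lean on these libraries where they do the work, as an engineer would, in place of code of your own. Each camera call takes 0.05 s, during which the arm holds its last target. There are 200 camera calls.

## Working session

There is one attempt and no reset: what is moved stays moved. The work goes in short steps, Python scripts to look and compute and a tool call to move; the robot and the scene stay as the last step left them, time stands still between calls to the robot, and variables do not carry over. Pictures are saved under pics/ and viewed, at most 10 in all, crops included, and the job is handed in when it is done.

Besides the shell and the picture viewer there is one more tool, called after "Emit:" as name(argument=value, ...), one argument or row to a line, values as JSON. arm_command: Moves the arm, as the interface text tells. Its arguments: {"type":"object","properties":{"moves":{"type":"array"},"squeeze":{"type":"number"}},"required":["moves"]}

```bash
mkdir -p pics; python3 - <<'E'
from cell import robot
import cv2
for n in("side","top"):
    cv2.imwrite(f"pics/{n}0.png",robot.read_camera(n)[:,:,::-1]); print(n,robot.camera_model(n))
s=robot.observe();print(s)
E
```

```text
side {'fx': 455.5248176804783, 'fy': 455.5248176804783, 'cx': 283.61371396249655, 'cy': 205.32924480731717, 'R': array([[-0.99497966, -0.09980123,  0.00742859],
       [-0.08120028,  0.7616865 , -0.6428376 ],
       [ 0.05849773, -0.64021355, -0.76596647]]), 't': array([0.4662538 , 0.09159176, 1.18652028])}
top {'fx': 384.4519714040032, 'fy': 384.4519714040032, 'cx': 277.0634212775235, 'cy': 210.5761904502494, 'R': array([[ 0.02376112, -0.99970815, -0.00436172],
       [-0.98811835, -0.02282251, -0.15199095],
       [ 0.15184705,  0.00792137, -0.98837226]]), 't': array([-0.00152468,  0.44194746,  0.73738876])}
{'time': 0.1, 'qpos': array([-1.39097342e+00,  3.42641295e-01,  1.52488258e+00, -9.96803198e-07,
        1.27539695e+00, -1.46034845e-01]), 'qvel': array([-0.00028082,  0.00016414, -0.0025737 , -0.00128298,  0.00017407,
       -0.00025119]), 'joint_efforts': array([ 1.13245100e-03, -4.32003808e+01, -2.44695103e+01,  7.19182519e-02,
        5.25323418e-02, -5.21960612e-05]), 'tool_pos': array([ 0.16800501, -0.49702905,  0.22613414]), 'tool_rot': array([-3.14027848e+00, -1.92326966e-04,  3.25857914e-01]), 'contact_force': array([ 0.16177829, -0.32805213, -0.26729518]), 'torque': array([-0.05572132, -0.00961729,  0.00331893]), 'grip_force': 0.0, 'opening': 0.09171987014547471}
```

View pics/side0.png

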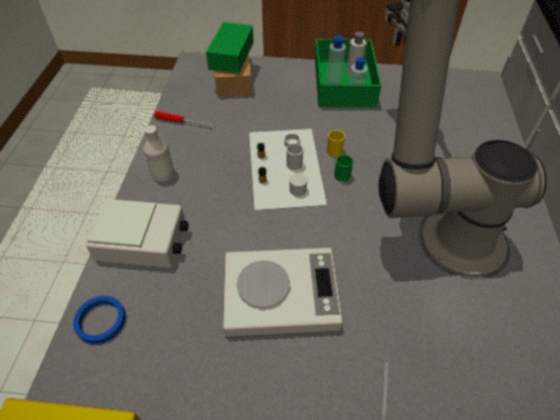

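View pics/top0.png

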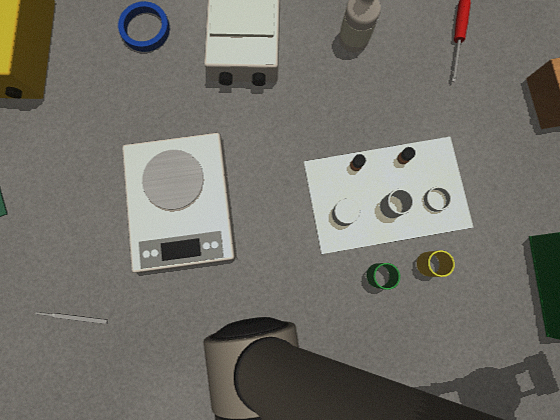

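Candidates in the top view are the closed disc (346,212), the middle tube (399,202), the ring (437,199), and the green (383,276) and yellow (436,264) look-alikes. The middle tube fits best: it is plain aluminium, open and tall. In the side view it is at (294,158). Next I'll confirm this in a crop and measure.

```bash
cat > h.py <<'E'
import numpy as np
from cell import robot
def ray(cam,u,v,z):
    m=robot.camera_model(cam);R=m["R"];C=-R.T@m["t"]
    d=R.T@np.array([(u-m["cx"])/m["fx"],(v-m["cy"])/m["fy"],1]);return C+d*(z-C[2])/d[2]
def proj(cam,X):
    m=robot.camera_model(cam);c=m["R"]@np.array(X)+m["t"];return np.array([m["fx"]*c[0]/c[2]+m["cx"],m["fy"]*c[1]/c[2]+m["cy"]])
E
python3 - <<'E'
import cv2,numpy as np
from h import *
t=cv2.imread("pics/top0.png");s=cv2.imread("pics/side0.png")
a=cv2.resize(t[170:250,320:460],None,fx=5,fy=5,interpolation=2)   # 700x400
b=cv2.resize(s[125:205,240:360],None,fx=2.5,fy=2.5,interpolation=2)
o=np.zeros((600,700,3),np.uint8);o[:400]=a;o[400:,:300]=b
p=cv2.resize(t[145:215,135:210],None,fx=2.8,fy=2.8,interpolation=2);o[400:400+p.shape[0],320:320+p.shape[1]]=p[:200]
cv2.imwrite("pics/crop.png",o)
for n,u,v,z in(("sleeve",399.5,202,.066),("slug",346,211,.047),("band",437,199,.024),("pan",173,180,.064)):print(n,ray("top",u,v,z).round(4))
E
```

```text
sleeve [ 0.4591 -0.2267  0.066 ]
slug [ 0.4421 -0.127   0.047 ]
band [ 0.4747 -0.3163  0.024 ]
pan [0.4929 0.2132 0.064 ]
```

View pics/crop.png

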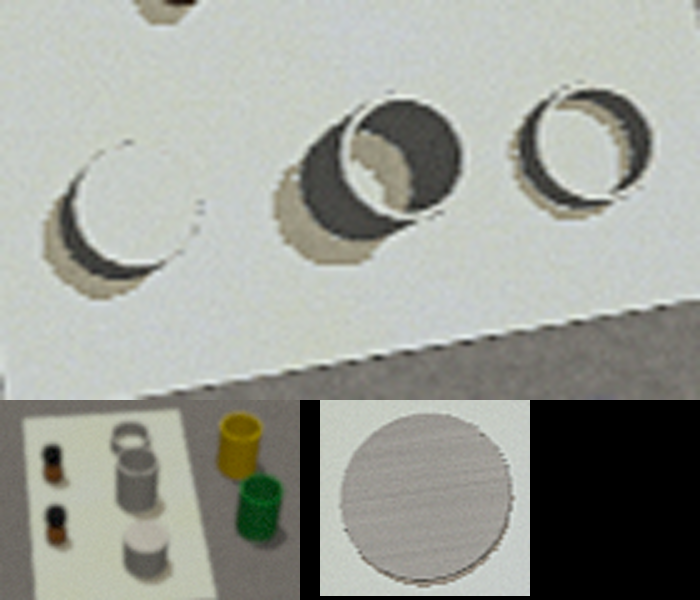

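The crop shows the middle tube to be the tall open one, rim centre about (400,201) in the top image. The slug is closed and the other ring is short. The sleeve is at about (0.461,-0.228) and the row spacing checks out at roughly 95–100 mm. I'll close the fingers across the row (yaw about 100°) and start the approach now.

Emit:
arm_command(
  moves=[
    [[0.036,-0.016,0],[0,0,-0.14],0.0918],
    [[0.072,-0.032,0],[0,0,-0.28],0.0918],
    [[0.109,-0.048,0],[0,0,-0.42],0.0918],
    [[0.145,-0.064,0],[0,0,-0.56],0.0918],
    [[0.182,-0.08,0],[0,0,-0.7],0.0918],
  ],
  squeeze=6,
)

```text
time: 0.6
tool_pos: [0.3157, -0.362, 0.2265]
tool_rot: [-3.141, -0.0, 1.031]
contact_force: [0.5, -0.7, -0.5]
opening: 0.0922
grip_force: 0.0
```

```bash
cat >> h.py <<'E'
from scipy.spatial.transform import Rotation as Ro
def delta(p,yaw):
    s=robot.observe();T=Ro.from_euler("xyz",s["tool_rot"])
    print("t",s["time"],"pos",s["tool_pos"].round(4),"rot",s["tool_rot"].round(4),"F",s["contact_force"].round(2),"open",round(s["opening"],4),"grip",round(s["grip_force"],2))
    print("shift",T.inv().apply(np.array(p)-s["tool_pos"]).round(4),"turn",(T.inv()*Ro.from_euler("xyz",[np.pi,0,yaw])).as_rotvec().round(4))
E
python3 -c "
from h import *
delta([.4615,-.228,.16],1.745)"
```

```text
t 0.6 pos [ 0.3157 -0.362   0.2265] rot [-3.1411e+00 -2.0000e-04  1.0312e+00] F [ 0.51 -0.75 -0.51] open 0.0922 grip 0.0
shift [0.1899 0.0563 0.0665] turn [-4.000e-04 -4.000e-04 -7.138e-01]
```

Emit:
arm_command(
  moves=[
    [[0.04,0.012,0.01],[0,0,-0.145],0.0918],
    [[0.08,0.024,0.02],[0,0,-0.29],0.0918],
    [[0.12,0.036,0.04],[0,0,-0.435],0.0918],
    [[0.16,0.047,0.055],[0,0,-0.58],0.0918],
    [[0.19,0.056,0.066],[0,0,-0.714],0.0918],
  ],
)

```text
time: 1.1
tool_pos: [0.4622, -0.2277, 0.1594]
tool_rot: [-3.141, -0.001, 1.747]
contact_force: [-0.5, -1.4, 0.7]
opening: 0.0918
grip_force: 0.0
```

```bash
python3 - <<'E'
from h import *
import cv2
delta([.4615,-.228,.04],1.745)
t=robot.read_camera("top");s=robot.read_camera("side")
a=cv2.resize(t[140:260,320:460],None,fx=4,fy=4,interpolation=2)
b=cv2.resize(s[90:210,240:300],None,fx=4,fy=4,interpolation=2)
o=np.hstack([a,b]);cv2.imwrite("pics/c2.png",o[:,:,::-1])
for c in("top","side"):print(c,[proj(c,(.4615,-.228,z)).round(1) for z in(.002,.066)],proj(c,robot.observe()["tool_pos"]).round(1))
E
```

```text
t 1.1 pos [ 0.4622 -0.2277  0.1594] rot [-3.1405e+00 -1.4000e-03  1.7468e+00] F [-0.47 -1.43  0.65] open 0.0918 grip 0.0
shift [-0.0004 -0.0006  0.1194] turn [-0.0011 -0.0014  0.0018]
top [array([390.6, 206.2]), array([400.2, 200.8])] [416.5 190.5]
side [array([293.6, 164.8]), array([294.2, 149. ])] [294.6 124.1]
```

View pics/c2.png

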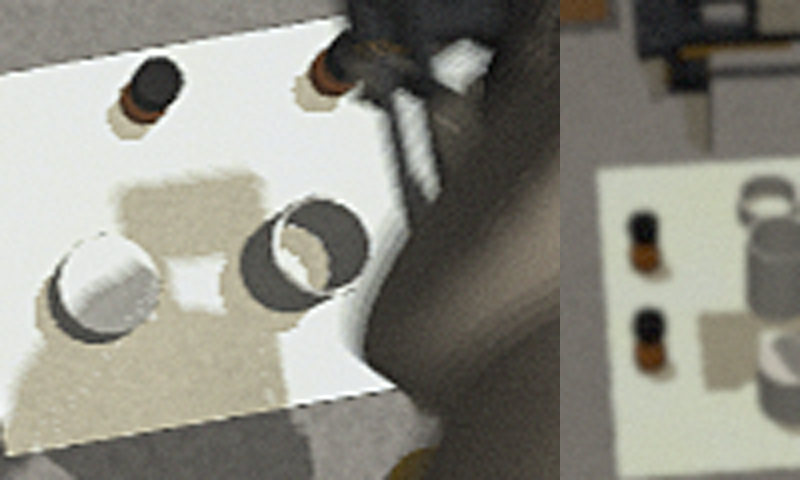

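The sleeve's rim in the top image is at (400,201), as projected (400,201), and the open fingers are clear of its neighbours. Descending to TCP z = 0.030.

Emit:
arm_command(
  moves=[
    [[0,0,0.035],[0,0,0],0.0918],
    [[0,0,0.07],[0,0,0],0.0918],
    [[0,0,0.1],[0,0,0],0.0918],
    [[0,0,0.12],[0,0,0],0.0918],
    [[0,0,0.129],[0,0,0],0.0918],
  ],
)

```text
time: 1.7
tool_pos: [0.4598, -0.2299, 0.03]
tool_rot: [-3.139, -0.002, 1.738]
contact_force: [0.5, 0.0, -0.2]
opening: 0.0918
grip_force: 0.0
```

Emit:
arm_command(
  moves=[
    [[0,0,0],[0,0,0],0.08],
    [[0,0,0],[0,0,0],0.07],
    [[0,0,0],[0,0,0],0.062],
    [[0,0,0],[0,0,0],0.058],
    [[0,0,0],[0,0,0],0.056],
  ],
  squeeze=5,
)

```text
time: 2.2
tool_pos: [0.4616, -0.2302, 0.0324]
tool_rot: [3.141, 0.001, 1.74]
contact_force: [-0.5, 0.1, -0.5]
opening: 0.0576
grip_force: 0.0
```

Emit:
arm_command(
  moves=[
    [[0,0,0],[0,0,0],0.053],
    [[0,0,0],[0,0,0],0.05],
    [[0,0,0],[0,0,0],0.047],
    [[0,0,0],[0,0,0],0.045],
    [[0,0,0],[0,0,0],0.045],
  ],
  squeeze=5,
)

```text
time: 2.7
tool_pos: [0.4613, -0.2299, 0.0318]
tool_rot: [3.141, 0.0, 1.74]
contact_force: [0.2, 0.6, 1.0]
opening: 0.049
grip_force: 5.0
```

Emit:
arm_command(
  moves=[
    [[0,0,-0.01],[0,0,0],0.045],
    [[0,0,-0.03],[0,0,0],0.045],
    [[0,0,-0.06],[0,0,0],0.045],
    [[0,0,-0.1],[0,0,0],0.045],
    [[0,0,-0.13],[0,0,0],0.045],
  ],
)

```text
time: 3.2
tool_pos: [0.4615, -0.23, 0.1644]
tool_rot: [3.14, 0.001, 1.74]
contact_force: [0.7, -0.1, -1.5]
opening: 0.0487
grip_force: 5.0
```

```bash
python3 - <<'E'
from h import *
import cv2
delta([.4929,.2132,.15],1.745)
t=robot.read_camera("top");s=robot.read_camera("side")
a=cv2.resize(t[140:260,320:460],None,fx=3,fy=3,interpolation=2)
b=cv2.resize(s[80:200,240:360],None,fx=3,fy=3,interpolation=2)
cv2.imwrite("pics/c3.png",np.hstack([a,b])[:,:,::-1])
print(proj("side",robot.observe()["tool_pos"]))
E
```

```text
t 3.2 pos [ 0.4615 -0.23    0.1644] rot [3.1404e+00 1.3000e-03 1.7398e+00] F [ 0.69 -0.11 -1.52] open 0.0487 grip 5.0
shift [0.4317 0.1055 0.0139] turn [ 0.0012  0.0013 -0.0052]
[294.54570645 120.73000228]
```

View pics/c3.png

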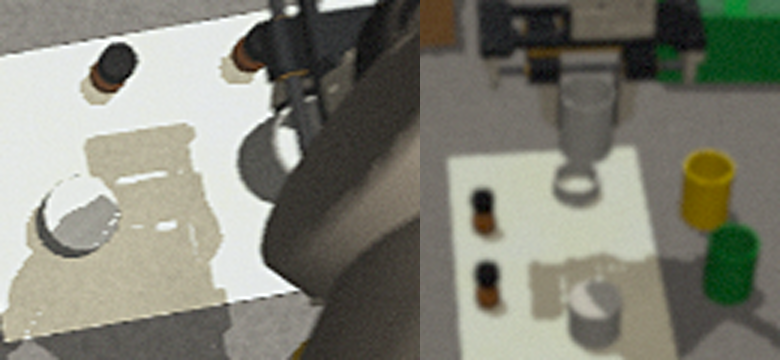

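The sleeve hangs upright between the fingers (side view, about (293,115)). The ring and slug have not moved. Carrying it to the pan.

Emit:
arm_command(
  moves=[
    [[0.015,0.004,0],[0,0,0],0.045],
    [[0.04,0.01,0],[0,0,0],0.045],
    [[0.07,0.017,0],[0,0,0],0.045],
    [[0.1,0.0245,0],[0,0,0],0.045],
    [[0.13,0.032,0],[0,0,0],0.045],
  ],
)

```text
time: 3.8
tool_pos: [0.4697, -0.0941, 0.1603]
tool_rot: [-3.139, -0.002, 1.74]
contact_force: [0.1, -0.3, -0.7]
opening: 0.0485
grip_force: 5.0
```

Emit:
arm_command(
  moves=[
    [[0.03,0.007,0],[0,0,0],0.045],
    [[0.06,0.015,0],[0,0,0],0.045],
    [[0.09,0.022,0],[0,0,0],0.045],
    [[0.12,0.029,0],[0,0,0],0.045],
    [[0.15,0.037,0],[0,0,0],0.045],
  ],
)

```text
time: 4.3
tool_pos: [0.4805, 0.0597, 0.1603]
tool_rot: [-3.138, -0.001, 1.74]
contact_force: [0.4, 0.2, -0.3]
opening: 0.0486
grip_force: 5.0
```

Emit:
arm_command(
  moves=[
    [[0.03,0.007,0],[0,0,0],0.045],
    [[0.06,0.015,0],[0,0,0],0.045],
    [[0.09,0.022,0],[0,0,0],0.045],
    [[0.12,0.029,0],[0,0,0],0.045],
    [[0.14,0.034,0],[0,0,0],0.045],
  ],
)

```text
time: 4.8
tool_pos: [0.4903, 0.2038, 0.1601]
tool_rot: [-3.138, -0.0, 1.741]
contact_force: [-0.3, -0.1, -1.0]
opening: 0.0489
grip_force: 5.0
```

```bash
python3 - <<'E'
from h import *
import cv2
delta([.4929,.2132,.10],1.745)
t=robot.read_camera("top");s=robot.read_camera("side")
a=cv2.resize(t[110:250,100:240],None,fx=2.8,fy=2.8,interpolation=2)
b=cv2.resize(s[210:350,210:350],None,fx=2.8,fy=2.8,interpolation=2)
cv2.imwrite("pics/c4.png",np.hstack([a,b])[:,:,::-1])
p=robot.observe()["tool_pos"];print(proj("side",p-[0,0,.0298]),proj("side",p+[0,0,.0342]),proj("side",[.4929,.2132,.064]),proj("top",p-[0,0,.0298]),proj("top",p+[0,0,.0342]))
E
```

```text
t 4.8 pos [0.4903 0.2038 0.1601] rot [-3.1382e+00 -2.0000e-04  1.7413e+00] F [-0.25 -0.06 -1.04] open 0.0489 grip 5.0
shift [0.0088 0.0043 0.0601] turn [-0.0034 -0.0002 -0.0037]
[264.56434526 262.44870407] [263.7978148  245.41288856] [263.72058239 281.77126744] [167.86523536 172.85711815] [156.57782043 163.00029532]
```

View pics/c4.png

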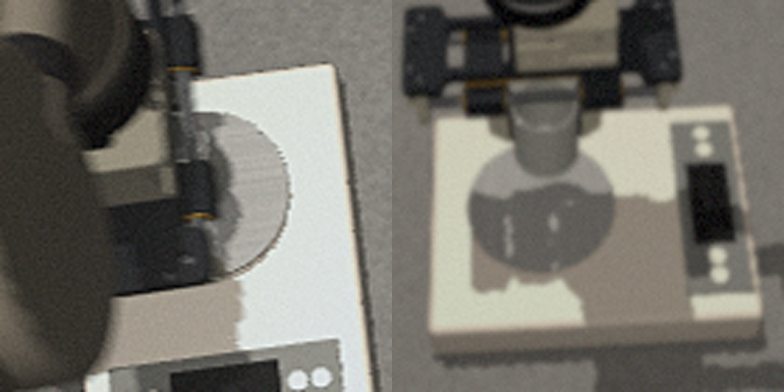

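Side view: sleeve at x≈265 and pan centre at (263,283), so it needs the calculated small shift. Lowering with that, then more slowly.

Emit:
arm_command(
  moves=[
    [[0.004,0.002,0.01],[0,0,0],0.045],
    [[0.0085,0.004,0.025],[0,0,0],0.045],
    [[0.0085,0.004,0.04],[0,0,0],0.045],
    [[0.0085,0.004,0.05],[0,0,0],0.045],
    [[0.0085,0.004,0.057],[0,0,0],0.045],
  ],
)

```text
time: 5.4
tool_pos: [0.4939, 0.2097, 0.1031]
tool_rot: [-3.139, 0.0, 1.739]
contact_force: [0.1, 0.2, -1.7]
opening: 0.0489
grip_force: 5.0
```

Emit:
arm_command(
  moves=[
    [[0,0,0],[0,0,0],0.045],
    [[0,0,0.001],[0,0,0],0.045],
    [[0,0,0.002],[0,0,0],0.045],
    [[0,0,0.003],[0,0,0],0.045],
    [[0,0,0.003],[0,0,0],0.045],
  ],
)

```text
time: 5.9
tool_pos: [0.4948, 0.2105, 0.1019]
tool_rot: [3.141, 0.0, 1.74]
contact_force: [-0.6, 0.6, -1.1]
opening: 0.0485
grip_force: 5.0
```

```bash
python3 - <<'E'
from h import *
for i in range(3):
    delta([.4929,.2132,.0938],1.745); robot.read_camera("side")
E
```

```text
t 5.9 pos [0.4948 0.2105 0.1019] rot [3.1412e+00 1.0000e-04 1.7397e+00] F [-0.63  0.55 -1.14] open 0.0485 grip 5.0
shift [ 0.003  -0.0014  0.0081] turn [ 0.0004  0.0001 -0.0053]
t 5.95 pos [0.4948 0.2105 0.1019] rot [3.1412e+00 1.0000e-04 1.7399e+00] F [ 0.12  0.   -0.41] open 0.0486 grip 5.0
shift [ 0.003  -0.0014  0.0081] turn [ 0.0004  0.0001 -0.0051]
t 6.0 pos [0.4947 0.2105 0.1019] rot [3.1413e+00 1.0000e-04 1.7399e+00] F [-0.11 -0.46 -1.09] open 0.0489 grip 5.0
shift [ 0.0029 -0.0014  0.0081] turn [ 0.0003  0.0001 -0.0051]
```

Emit:
arm_command(
  moves=[
    [[0.003,-0.001,0.001],[0,0,0],0.045],
    [[0.003,-0.001,0.002],[0,0,0],0.045],
    [[0.003,-0.001,0.003],[0,0,0],0.045],
    [[0.003,-0.001,0.004],[0,0,0],0.045],
    [[0.003,-0.001,0.005],[0,0,0],0.045],
  ],
)

```text
time: 6.55
tool_pos: [0.4932, 0.2132, 0.0966]
tool_rot: [-3.142, 0.0, 1.74]
contact_force: [-0.1, -0.3, -0.7]
opening: 0.0485
grip_force: 5.0
```

Emit:
arm_command(
  moves=[
    [[0,0,0.0005],[0,0,0],0.045],
    [[0,0,0.001],[0,0,0],0.045],
    [[0,0,0.0015],[0,0,0],0.045],
    [[0,0,0.002],[0,0,0],0.045],
    [[0,0,0.002],[0,0,0],0.045],
  ],
)

```text
time: 7.05
tool_pos: [0.4932, 0.2133, 0.0946]
tool_rot: [-3.142, 0.0, 1.74]
contact_force: [-1.1, 0.5, -1.2]
opening: 0.049
grip_force: 5.0
```

```bash
python3 - <<'E'
from h import *
import numpy as np
f=[]
for i in range(5):
    f.append(robot.observe()["contact_force"][2]); robot.read_camera("side")
print(np.mean(f)); delta([.4929,.2132,.0938],1.745)
E
```

```text
-0.5428804372427948
t 7.3 pos [0.4932 0.2133 0.0947] rot [3.1415e+00 1.0000e-04 1.7398e+00] F [ 0.72 -0.12 -1.18] open 0.0489 grip 5.0
shift [-0.     -0.0003  0.0009] turn [ 0.0001  0.0001 -0.0052]
```

Emit:
arm_command(
  moves=[
    [[0,0,0.0005],[0,0,0],0.045],
    [[0,0,0.001],[0,0,0],0.045],
    [[0,0,0.0015],[0,0,0],0.045],
    [[0,0,0.0015],[0,0,0],0.045],
    [[0,0,0.0015],[0,0,0],0.045],
  ],
)

```text
time: 7.8
tool_pos: [0.4932, 0.2133, 0.0932]
tool_rot: [3.141, 0.0, 1.74]
contact_force: [-1.0, -0.7, 0.4]
opening: 0.0489
grip_force: 5.0
```

```bash
cat > f.py <<'E'
from h import *
f=[]
for i in range(10):
    robot.read_camera("side"); f.append(robot.observe()["contact_force"][2])
print(np.mean(f),np.std(f)); delta([.4929,.2132,.0938],1.745)
E
python3 f.py
```

```text
-0.2397663836068263 0.25944242790250455
t 8.3 pos [0.4932 0.2133 0.0932] rot [3.1415e+00 1.0000e-04 1.7398e+00] F [ 1.16 -0.09 -0.44] open 0.0489 grip 5.0
shift [-0.     -0.0003 -0.0006] turn [ 0.0001  0.0001 -0.0052]
```

Emit:
arm_command(
  moves=[
    [[0,0,0.0005],[0,0,0],0.045],
    [[0,0,0.001],[0,0,0],0.045],
    [[0,0,0.0015],[0,0,0],0.045],
    [[0,0,0.0015],[0,0,0],0.045],
    [[0,0,0.0015],[0,0,0],0.045],
  ],
)

```text
time: 8.8
tool_pos: [0.4932, 0.2133, 0.0918]
tool_rot: [3.141, 0.0, 1.74]
contact_force: [0.5, 0.2, 1.0]
opening: 0.0489
grip_force: 5.0
```

```bash
python3 f.py
```

```text
1.1651691435681015 0.38942603670848736
t 9.3 pos [0.4932 0.2133 0.0917] rot [3.1415e+00 1.0000e-04 1.7398e+00] F [-0.37 -0.79  0.65] open 0.0488 grip 5.0
shift [-0.     -0.0003 -0.0021] turn [ 0.0001  0.0001 -0.0052]
```

Contact is clear: about 2 N on the pan, rising about 1 N/mm. I'll back off 1 mm so the pan just carries the weight, then release slowly.

Emit:
arm_command(
  moves=[
    [[0,0,-0.0005],[0,0,0],0.045],
    [[0,0,-0.001],[0,0,0],0.045],
    [[0,0,-0.001],[0,0,0],0.045],
    [[0,0,-0.001],[0,0,0],0.05],
    [[0,0,-0.001],[0,0,0],0.054],
  ],
)

```text
time: 9.8
tool_pos: [0.4931, 0.2133, 0.0926]
tool_rot: [-3.141, 0.0, 1.74]
contact_force: [-0.5, 0.2, -0.1]
opening: 0.0528
grip_force: 0.0
```

Emit:
arm_command(
  moves=[
    [[0,0,0],[0,0,0],0.06],
    [[0,0,0],[0,0,0],0.07],
    [[0,0,0],[0,0,0],0.08],
    [[0,0,0],[0,0,0],0.09],
    [[0,0,0],[0,0,0],0.0918],
  ],
)

```text
time: 10.3
tool_pos: [0.4932, 0.2133, 0.0927]
tool_rot: [-3.142, 0.0, 1.74]
contact_force: [-0.7, -0.2, -0.7]
opening: 0.0873
grip_force: 0.0
```

Emit:
arm_command(
  moves=[
    [[0,0,-0.01],[0,0,0],0.0918],
    [[0,0,-0.03],[0,0,0],0.0918],
    [[0,0,-0.06],[0,0,0],0.0918],
    [[0,0,-0.095],[0,0,0],0.0918],
    [[0,0,-0.13],[0,0,0],0.0918],
  ],
)

```text
time: 10.8
tool_pos: [0.4929, 0.2132, 0.2247]
tool_rot: [3.141, 0.0, 1.74]
contact_force: [0.8, -0.0, 0.2]
opening: 0.0919
grip_force: 0.0
```

```bash
python3 - <<'E'
from h import *
import cv2
delta([.4929,.2132,.22],1.745)
t=robot.read_camera("top");s=robot.read_camera("side")
a=cv2.resize(t[110:250,100:240],None,fx=2.8,fy=2.8,interpolation=2)
b=cv2.resize(s[210:350,210:350],None,fx=2.8,fy=2.8,interpolation=2)
cv2.imwrite("pics/c5.png",np.hstack([a,b])[:,:,::-1])
E
```

```text
t 10.8 pos [0.4929 0.2132 0.2247] rot [3.1413e+00 1.0000e-04 1.7398e+00] F [ 0.85 -0.01  0.17] open 0.0919 grip 0.0
shift [-0.     -0.      0.0047] turn [ 0.0003  0.0001 -0.0052]
```

View pics/c5.png

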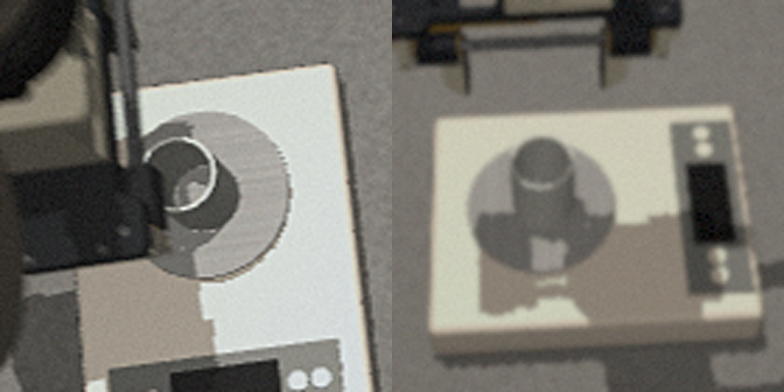

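The sleeve stands upright in the middle of the pan: in the side crop it is at x≈543 against 541 for the pan, with its foot centre at y≈206 against 205. The gripper is clear.

```bash
python3 -c "
from cell import robot
print(robot.hand_in())"
```

```text
the job is handed in; nothing more can be done
None
```

The sleeve stands upright in the middle of the balance pan, released and handed in at about 11 s; I gripped it at 5 N, the pan load read about 2 N when I checked it during set-down, and I touched neither of the other two specimens.

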